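# Present a bearing ball to the inspection microscope

## Robot

A 6-joint arm with a two-finger parallel gripper is mounted at the origin on the work surface. World frame = base frame: x ahead of the robot, y to its left, z up, the work surface at z = 0. Lengths are in mm, angles in degrees, forces in N, time in s.
With the tool pointing down it reaches from about 350 to 975 mm from the base axis. Payload 7.1 kg.
Tool frame: the origin (TCP) lies at the very end of the fingers, on their centre line; the grasp point (between the pads) lies 19 mm behind it; z points along the fingers, y is the line along which they close (so a half turn about z gives the same grasp; the last joint's range is limited). The gripper opens to 88 mm and grips with 3 to 60 N. Pads are 20 mm wide; open, the fingers measure 115 mm over their backs; the gripper's body (75 mm by 178 mm) begins 61 mm behind the grasp point.
Start: joints at [-74.198, 24.242, 93.386, -0, 62.372, -1.089], TCP at [181.611, -598.015, 222.675] pointing down, gripper open.
Joint ranges: [-172.04, 172.04], [-51.8, 120.97], [4.93, 147.93], [-75.15, 255.16], [6.16, 154.13], [-145.62, 145.62]. Speed limits (degrees/s): [136.94, 136.94, 172.46, 180, 180, 180].

## Interface

Orientations are given as [roll, pitch, yaw] about the fixed x, y, z axes, in that order (R = Rz(yaw) Ry(pitch) Rx(roll)).
In Python, from cell import robot gives the robot as it stands. The module is installed in compiled form; this text tells all that it offers.
- The arm moves only by the shell command python3 -m creep 'ROWS' [OPENING] [FORCE]. ROWS is JSON, a list that holds one entry, the list of rows, each a list of 6 numbers: the shift along the world's x, y, z normalised to -1 to 1, where 1 is 10 cm, then the turn, a rotation vector about the world's x, y, z normalised to -1 to 1, where 1 is 2 rad. A call has 1 to 20 rows; each row shifts and turns the commanded pose from where the row before left it; what a row does not reach is not made up. A row lasts 1/8 s, in which the tool goes at most 62.5 mm and 10.7 degrees, less where a joint would pass 70% of its speed; a pose out of reach is approached as far as the arm can. A call with a number of a shift or a turn outside -1 to 1 is refused whole. A call with a gripper value outside its range is refused whole. OPENING is the closure, from 0 (fully open) to 1 (shut), set as the call begins (- or left out, the last holds). The fingers move at their own pace and stop on an object; FORCE is the grip in N (left out, the last holds). Time passes only in rows, so rows that do not move let the fingers close. It gives the time, the measured TCP pose, the force, the opening and the grip force at its end, in the units of the state.
- robot.read_state(): the state, without advancing time (a new reading comes with each control period).
- robot.grab_frame(name): name is "scene" or "top" or "wrist"; returns a dict with "pixels" (420x560x3 uint8, red, green, blue), "fx", "fy", "cx", "cy" (pixels), "R" (3x3) and "t" (3): a world point X has camera coordinates R X + t. Camera axes: x right, y down, z forward; pixel columns grow to the right and rows downward; lengths in mm; the calibration is good to about 2 mm. The wrist camera is an equidistant fisheye: a pixel r from the principal point sees the ray r / f radians off the axis. A picture is of the moment at which its call begins. There is no depth.
- robot.finish_job(): hands the job in; it is judged then, once.
Trained networks look in a picture, given as the dict that the camera call returned (one of the last four; its "shot" number tells which), for a name from the list of things; names that differ only in an ending like _2 or _b are one class to them, and where a whole thing is asked for, a point or a joint stands for the part that bears it (a point fixed in the world has none). Each returns a list of dicts, best first, with "p" (0 to 1); they miss things now and then, are a little off and sometimes report something else, mostly with a low value. They report only what shows in the picture. A call takes as long as a camera call.
- robot.spot_in(picture, target): "rect" ([left, top, width, height] in pixels, round what is visible of it).
The state is a dict: "time_s": time; "qpos": joint angles; "joint_vel": joint speeds; "joint_torque": joint torques, N m; "eef_pos": TCP position; "tcp_rot": TCP orientation; "wrist_force": force on the tool from outside, world axes, zero at the start; "moment": the same for the moment, N m; "width": finger opening in mm; "grasp_force": force on a finger pad.
Only numpy, scipy, OpenCV 4.12 (cv2) and the standard library are available. Lean on these libraries where they do the work, as an engineer would, in place of code of your own. Each camera call takes 0.05 s, during which the arm holds its last target. There are 200 camera calls.

## Task

Inspect the steel bearing ball: first slide the ring-light dimmer up to the strip of tape that marks the working brightness, then take the dish by its handle and lift it about 5 cm straight up off its post into the microscope's view. Once it is up, turn it there, staying above the post, a quarter turn anticlockwise as seen from above to show the ball's other side, keeping the dish level and the ball in the middle of it all the while. Do not touch the microscope or disturb the other things on the bench, and finish holding the dish there, still and level, in the gripper.

Things in the scene. Friction and masses are not known exactly. Their poses are not given: they have to be found in the camera images.
- stand: the microscope's fixed stand: grey base plate (x -55 to 135, y -52 to 113 mm in its own axes, 12 mm thick) with a round aluminium post 64 mm across on which the dish sits. Origin on the bench below the post's centre, z up; post top at 34 mm. At the start the dish's handle points along the stand's -x (towards the robot); after the quarter turn anticlockwise, along its -y
- scope: the microscope on the stand, same origin and axes: a column 18 mm across, 257 mm high, at x 108, y 81 mm, holds a slanted camera tube with a white ring light 56 mm across. It looks from the +x +y side, 38 degrees above level, at the place 50 mm above where the dish's middle starts. All of it lies at x > 15, y > 25 mm and, but for the column, over 125 mm above the bench. Not to be touched
- dish: a black plastic round dish, 94 mm across, 19.5 mm high, about 90 g, standing loose on the post. Origin: centre of its underside (flat foot 60 mm across); z up, its handle runs along -x. Hollowed like a shallow bowl (radius of curvature 90 mm, 6 mm thick at the middle): a ball rolls back to the middle when the dish is level and still, and runs off centre when it is tilted or jerked
- dish_grip (a point): a point inside the dish's handle where it is well gripped, 92 mm along -x from the dish's origin and 18 mm above its underside. The handle here is 14 mm wide (along the dish's y) and 18 mm high (9 mm above and below this point), flat-sided, from 58 to 133 mm from the dish's middle; grip it across its width from above
- dish_middle (a point): the point in the dish where the ball's centre is when the ball lies exactly in the middle: on the dish's axis, 17 mm above its underside
- ball_center (a point): centre of the loose steel ball, 22 mm across, about 43 g, lying in the dish; it rolls freely. It is in the middle while its centre is within 9 mm of the dish's axis
- dimmer (a joint): position of the dimmer's sliding grip along its slot in m: 0 at the dim end, 0.10 at the bright end; light friction (1.5 N), it stays where it is left
- dimmer_top (a point): middle of the top face of the dimmer's sliding grip, an upright grey block 26 mm (across the slot) x 18 mm (along the slot) x 30 mm high, with a white index line at its middle. Its bottom is 4.5 mm above the box's top panel. It slides along the +y axis of the dimmer's box as it gets brighter
- dimmer_box: the ring light's dimmer, a fixed grey desk box 78 x 185 x 36 mm with a black top panel, a slot along its y axis and white scale ticks. Origin: centre of its underside
- tape: a 4 mm wide strip of white tape across the dimmer's top panel beside the slot, on the side without ticks; it marks the working brightness: the grip's white index line must stand in line with it. Origin on the slot's centre line, level with the middle of the tape, on the panel's face; axes as the box's, so the grip belongs at y = 0 of the tape
- jar: a bystander: a lidded glass jar, 60 mm across, 75 mm high, loose
- coupling: a bystander: a knurled steel pipe coupling, 38 mm across, 45 mm high, standing loose
- tape_roll: a bystander: a roll of black tape, 72 mm across, 19 mm high, lying loose

How it is judged:
By the outcome, as a careful person would: the job done as asked, in the order asked, and still so for the second after the job is handed in, while the arm keeps its last pose, push and grip.
It also fails if it takes over 67 s, if anything falls off the work surface, if the arm or the gripper's body presses on something with over 40 N, if the wrist force passes 120 N, or if a joint passes its speed limit or range.

## Working session

There is one attempt and no reset: what is moved stays moved. The work goes in short steps, Python scripts to look and compute and a shell command to move; the robot and the scene stay as the last step left them, time stands still between calls to the robot, and variables do not carry over. Pictures are saved under pics/ and viewed, at most 10 in all, crops included, and the job is handed in when it is done.

```bash
mkdir -p pics; cat > h.py <<'E'
import numpy as np, cv2
from cell import robot
def save(f,n): cv2.imwrite('pics/'+n+'.png', f['pixels'][:,:,::-1])
def ray(f,u,v):
    R=np.array(f['R']);t=np.array(f['t']);d=R.T@np.array([(u-f['cx'])/f['fx'],(v-f['cy'])/f['fy'],1]);return -R.T@t,d
def onz(f,u,v,z):
    o,d=ray(f,u,v);return o+d*(z-o[2])/d[2]
def proj(f,X):
    c=np.array(f['R'])@np.array(X,float)+np.array(f['t']);return c[0]/c[2]*f['fx']+f['cx'],c[1]/c[2]*f['fy']+f['cy']
E
python3 - <<'E'
from h import *
s=robot.read_state();print(s)
for n in('top','scene'):
    f=robot.grab_frame(n);save(f,n+'0')
    print(n,f['fx'],np.round(f['R'],2).tolist(),np.round(f['t']))
    for k in('dish','ball_center','dimmer_top','dimmer_box','tape','stand','jar','coupling','tape_roll','scope'):
        for r in robot.spot_in(f,k)[:2]: print(k,np.round(r['rect'],1),round(r['p'],2))
E
```

```text
{'time_s': 0.0, 'qpos': array([-7.41982414e+01,  2.42834690e+01,  9.34317702e+01,  1.05395041e-03,
        6.23725404e+01, -1.08973446e+00]), 'joint_vel': array([-0.02491842, -0.0775396 ,  0.00718808, -0.05863209, -0.02014277,
        0.00876184]), 'joint_torque': array([ 2.29672414e-04, -5.44631875e+01, -2.73667413e+01,  6.44427328e-02,
        2.28093902e-02, -1.37008428e-04]), 'eef_pos': array([ 181.4649976 , -597.48982507,  221.90987172]), 'tcp_rot': array([-1.79912254e+02, -2.60228198e-03,  1.68910016e+01]), 'wrist_force': array([-0.6230248 ,  0.18898   , -0.15068236]), 'moment': array([ 0.02070716,  0.01366612, -0.00973253]), 'grasp_force': 0.0, 'width': 88.05293965119726}
top 459.1103831162898 [[-0.01, -1.0, -0.01], [-0.99, 0.01, -0.13], [0.13, 0.01, -0.99]] [ 18. 586. 931.]
dish [201.3 178.6  45.8  83.3] 0.84
ball_center [362.9 130.2  34.4  35.7] 0.73
ball_center [218.2 194.5  10.4   9. ] 0.44
dimmer_top [116.5 273.1  23.3  17.8] 0.69
dimmer_top [411.  224.3  12.3  12.7] 0.45
dimmer_box [345.8  83.8  95.2 172.6] 0.75
stand [104.4  98.9 150.  140.4] 0.92
stand [ 98.5 102.   89.4  88.2] 0.52
jar [ 96.1 194.8  34.3  34.3] 0.8
jar [202.7 178.3  43.5  83.7] 0.67
coupling [119.1 271.5  19.   18.8] 0.59
tape_roll [360.1 130.9  38.   35.5] 0.81
tape_roll [198.1 177.1  46.3  83.6] 0.61
scope [98.3 95.8 93.8 94.6] 0.56
scene 473.08694724275045 [[0.82, 0.58, -0.01], [0.39, -0.57, -0.72], [-0.42, 0.58, -0.69]] [-498. -172. 1291.]
dish [247.8 172.   76.3  32.4] 0.86
dish [148.6 284.7  14.8  16.6] 0.37
ball_center [300.4 182.6   8.   10.7] 0.62
dimmer_top [146.8 283.6  18.1  18.3] 0.52
dimmer_box [121.2 246.8 219.2 114.7] 0.95
stand [272.1  90.5 170.1 146.3] 0.59
jar [332.9 126.2  20.9  31.4] 0.57
coupling [284.6 124.3  11.6  19.5] 0.78
tape_roll [232.  313.4  40.1  40.9] 0.78
scope [324.5  90.8 117.1 106.8] 0.86
scope [147.6 282.3  16.1  20.7] 0.38
```

```bash
python3 - <<'E'
import cv2
a=cv2.imread('pics/top0.png')[70:310,80:470];cv2.imwrite('pics/tz.png',cv2.resize(a,(780,480),interpolation=cv2.INTER_CUBIC))
E
```

```text
(no output)
```

View pics/tz.png

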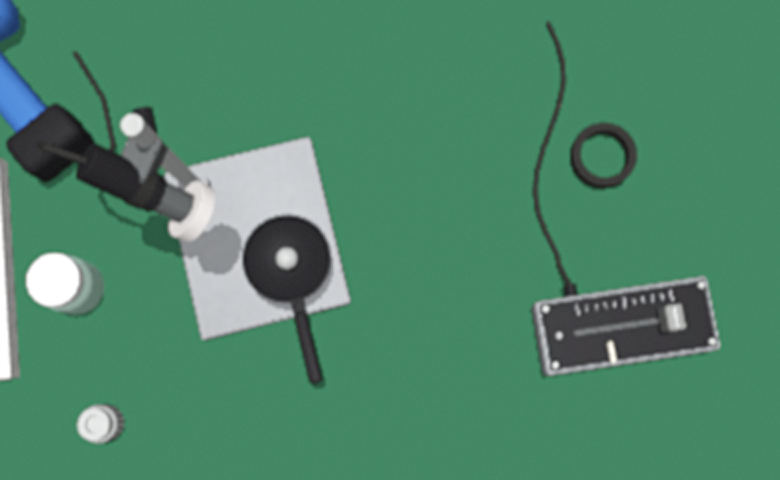

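View pics/scene0.png

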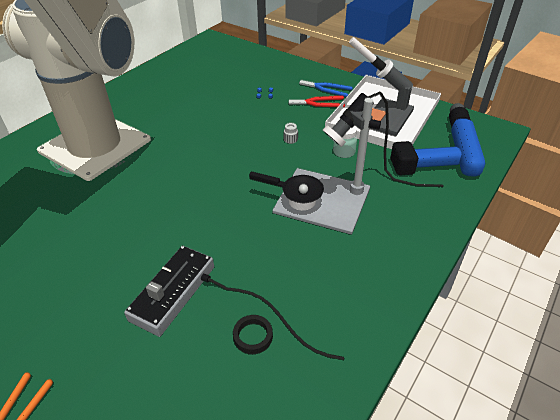

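The top view shows the dish at full-frame pixel (223, 199) with its handle end at (238, 261). The dimmer grip is at about (417, 228), and the tape lies left of it at (386, 246).

```bash
cat > g.py <<'E'
from h import *
f=robot.grab_frame('top')
P=lambda u,v,z:onz(f,80+u/2,70+v/2,z)
C=[P(u,v,36) for u,v in((535,303),(706,278),(718,347),(545,374))]
c=np.mean(C,0);d=(C[1]-C[0]+C[2]-C[3]);d/=np.linalg.norm(d)
print('box c',c.round(1),'len',np.linalg.norm(C[1]-C[0]),np.linalg.norm(C[2]-C[1]),'ang',np.degrees(np.arctan2(d[1],d[0])))
for n,u,v,z in(('slotL',575,333,36),('slotR',688,318,36),('tape',613,352,36),('grip',674,317,70.5)):
    X=P(u,v,z);print(n,X.round(1),'along',((X-c)@d).round(1),'perp',np.cross(d,X-c)[2].round(1))
D=P(287,258,53.5);print('dish',D,'ball',P(286,257,51)); H=P(317,383,55);h=(H-D)[:2];print('hend',H,np.linalg.norm(h),'ang',np.degrees(np.arctan2(h[1],h[0])))
S=[P(u,v,12) for u,v in((310,137),(350,302),(202,339))]
e=S[0]-S[1];print('stand',[s.round(1).tolist() for s in S],np.linalg.norm(e),np.degrees(np.arctan2(e[1],e[0])))
a=np.arctan2(e[1],e[0]);R=np.array([[np.cos(a),-np.sin(a)],[np.sin(a),np.cos(a)]])
for s,l in zip(S,((135,-52),(-55,-52),(-55,113))): print((s[:2]-R@l).round(1))
E
python3 g.py
```

```text
box c [ 522.7 -229.9   36. ] len 182.23909922971987 73.04273505245979 ang -82.0611998358058
slotL [ 515.2 -176.3   36. ] along -54.2 perp 0.0
slotR [ 529.6 -295.    36. ] along 65.4 perp -2.1
tape [ 495.  -215.1   36. ] along -18.5 perp -25.4
grip [ 528.3 -270.2   70.5] along 40.6 perp 0.0
dish [595.48046952 123.39155298  53.5       ] ball [596.90278522 124.75300282  51.        ]
hend [466.09454231  91.96947582  55.        ] 133.14678025746872 ang -166.3496726299466
stand [[736.1, 103.8, 12.0], [552.7, 60.3, 12.0], [514.6, 219.6, 12.0]] 188.52504083350695 13.320135299779134
[592.8 123.3]
[594.2 123.6]
[594.1 122.3]
```

```bash
python3 -m creep '[[[0.2,0.2,0,0,0,-0.008],[0.35,0.33,-0.05,0,0,-0.008],[0.37,0.34,-0.1,0,0,-0.008],[0.37,0.34,-0.1,0,0,-0.008],[0.37,0.34,-0.1,0,0,-0.008],[0.37,0.34,-0.1,0,0,-0.008],[0.37,0.34,-0.1,0,0,-0.008],[0.37,0.34,-0.1,0,0,-0.008],[0.37,0.34,-0.1,0,0,-0.008],[0.23,0.25,-0.1,0,0,-0.008],[0.1,0.11,-0.1,0,0,0],[0,0,0,0,0,0]]]' 0
python3 - <<'E'
from h import *
s=robot.read_state();print(s['time_s'],s['eef_pos'],s['tcp_rot'])
f=robot.grab_frame('wrist');save(f,'w1');print({k:np.round(f[k],2).tolist() for k in('fx','cx','cy','R','t')})
for k in('dimmer_top','tape'):print(k,robot.spot_in(f,k))
E
```

```text
time_s: 2.65
eef_pos: [528.2, -270.5, 126.8]
tcp_rot: [-180.0, 0.1, 7.8]
wrist_force: [-0.8, -0.4, 0.1]
width: 88.1
grasp_force: 0.0
2.65 [ 528.22153006 -270.46677868  126.82012762] [-1.79950379e+02  8.62092598e-02  7.81888542e+00]
{'fx': 325.19, 'cx': 270.19, 'cy': 208.9, 'R': [[0.14, -0.99, 0.0], [-0.96, -0.13, 0.24], [-0.24, -0.03, -0.97]], 't': [-339.54, 466.41, 412.67]}
dimmer_top [{'rect': [261.0, 198.5, 24.4, 44.7], 'p': 0.78}]
tape [{'rect': [196.0, 229.3, 8.1, 24.3], 'p': 0.64}]
```

View pics/w1.png

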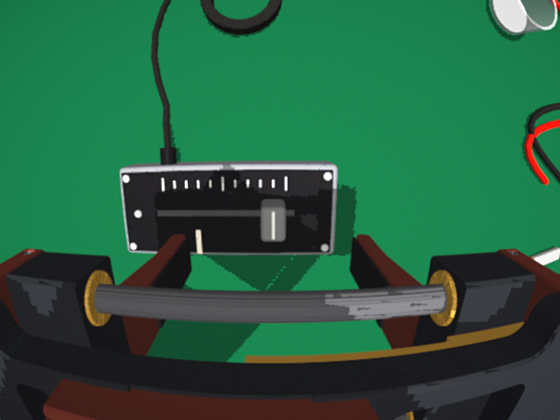

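The wrist view shows the grip's index line at about (273, 225), the tape at (198, 241), and the slot along v = 213.

```bash
cat >> h.py <<'E'
def fish(f,u,v,z):
    R=np.array(f['R']);t=np.array(f['t']);a=np.array([u-f['cx'],v-f['cy']]);r=np.linalg.norm(a);th=r/f['fx']
    d=R.T@np.r_[a/max(r,1e-9)*np.sin(th),np.cos(th)];o=-R.T@t;return o+d*(z-o[2])/d[2]
E
python3 - <<'E'
from h import *
f=robot.grab_frame('wrist');print(-np.array(f['R']).T@f['t'])
im=f['pixels'];cv2.imwrite('pics/w1z.png',cv2.resize(im[150:260,110:350,::-1],(800,367),interpolation=cv2.INTER_CUBIC))
L=[fish(f,u,v,36) for u,v in((158,213),(295,213))]
d=(L[1]-L[0]);d/=np.linalg.norm(d);print('slot',L,np.degrees(np.arctan2(d[1],d[0])))
for n,u,v,z in(('tape',198,234,36),('tape',199,250,36),('rect',273,205,70.5),('rectmid',273,220,70.5)):
    X=fish(f,u,v,z);print(n,X.round(1),'along',((X-L[0])@d).round(1),np.cross(d,X-L[0])[2].round(1))
E
```

```text
[ 593.44161112 -262.62154272  287.99087689]
slot [array([ 515.19976646, -179.14144332,   36.        ]), array([ 530.42655339, -291.6283626 ,   36.        ])] -82.29101703511814
tape [ 501.9 -214.9   36. ] along 33.7 -18.0
tape [ 487.8 -216.7   36. ] along 33.6 -32.2
rect [ 542.7 -271.8   70.5] along 95.5 14.8
rectmid [ 532.  -273.2   70.5] along 95.5 4.1
```

View pics/w1z.png

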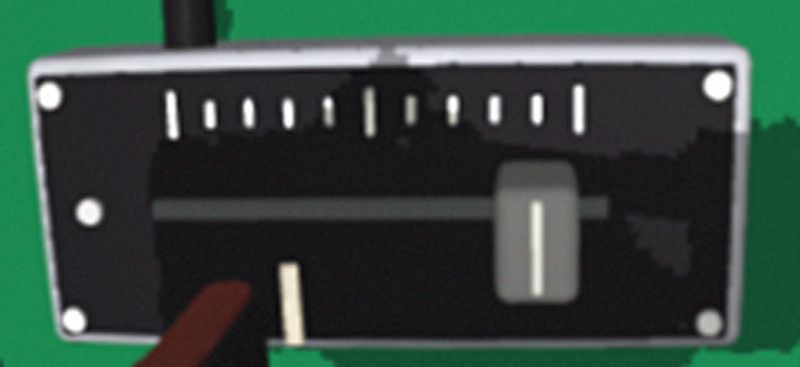

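```bash
python3 -m creep '[[[0,0,-0.1,0,0,0],[0,0,-0.2,0,0,0],[0,0,-0.25,0,0,0],[0,0,-0.2,0,0,0],[0,0,-0.07,0,0,0],[0,0,0,0,0,0]]]' 0
python3 -m creep '[[[0,0,0,0,0,0],[0,0,0,0,0,0],[0,0,0,0,0,0],[0,0,0,0,0,0],[0,0,0,0,0,0],[0,0,0,0,0,0]]]' 1 6
```

```text
time_s: 3.6
eef_pos: [528.4, -271.0, 45.3]
tcp_rot: [-180.0, 0.0, 7.7]
wrist_force: [0.3, -0.1, 1.3]
width: 87.7
grasp_force: 0.0
time_s: 4.35
eef_pos: [528.6, -271.0, 45.7]
tcp_rot: [-180.0, 0.0, 7.7]
wrist_force: [-0.2, 0.3, 0.4]
width: 31.3
grasp_force: 0.0
```

```bash
python3 -m creep '[[[0,0,0,0,0,0],[0,0,0,0,0,0],[0,0,0,0,0,0]]]' 1 6
python3 -m creep '[[[-0.006,0.04,0,0,0,0],[-0.012,0.08,0,0,0,0],[-0.015,0.1,0,0,0,0],[-0.015,0.1,0,0,0,0],[-0.015,0.1,0,0,0,0],[-0.012,0.08,0,0,0,0],[-0.007,0.055,0,0,0,0],[-0.004,0.038,0,0,0,0],[0,0,0,0,0,0],[0,0,0,0,0,0]]]'
python3 - <<'E'
from h import *
for n in('wrist','top'):
    f=robot.grab_frame(n);save(f,n+'2');im=f['pixels']
    for k in('dimmer_top','tape'):print(n,k,[(np.round(r['rect'],1),r['p']) for r in robot.spot_in(f,k)[:2]])
    if n=='wrist': cv2.imwrite('pics/w2z.png',cv2.resize(im[150:300,110:390,::-1],(784,420),interpolation=cv2.INTER_CUBIC))
E
```

```text
time_s: 4.72
eef_pos: [528.6, -271.1, 45.7]
tcp_rot: [180.0, 0.0, 7.7]
wrist_force: [0.0, -1.2, 0.3]
width: 17.8
grasp_force: 6.0
time_s: 5.98
eef_pos: [520.1, -211.5, 45.7]
tcp_rot: [-180.0, -0.0, 7.7]
wrist_force: [4.1, 2.2, -5.0]
width: 17.9
grasp_force: 6.0
wrist dimmer_top [(array([250.7, 231.2,  40.3,  60.1]), 0.66)]
wrist tape []
top dimmer_top []
top tape []
```

View pics/w2z.png

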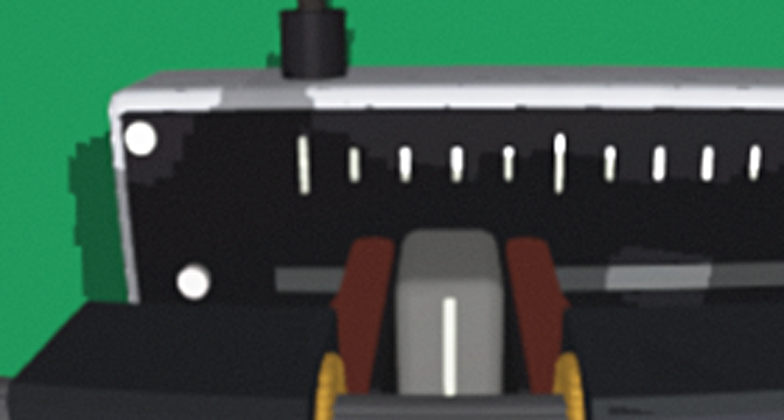

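The grip moved with the fingers, but the gripper hides the tape. I'll release, rise and check.

```bash
python3 -m creep '[[[0,0,0,0,0,0],[0,0,0,0,0,0],[0,0,0,0,0,0],[0,0,0.1,0,0,0],[0,0,0.3,0,0,0],[0,0,0.3,0,0,0],[0,0,0.2,0,0,0],[0,0,0,0,0,0]]]' 0
python3 - <<'E'
from h import *
f=robot.grab_frame('wrist')
im=f['pixels'];cv2.imwrite('pics/w3z.png',cv2.resize(im[170:270,170:370,::-1],(800,400),interpolation=cv2.INTER_CUBIC))
import pickle;pickle.dump({k:f[k] for k in('R','t','fx','fy','cx','cy')},open('w3.pkl','wb'))
for k in('dimmer_top','tape'):print(k,robot.spot_in(f,k))
E
```

```text
time_s: 7.28
eef_pos: [521.1, -212.2, 137.7]
tcp_rot: [179.9, -0.2, 7.7]
wrist_force: [-0.5, 0.7, -0.9]
width: 87.7
grasp_force: 0.0
dimmer_top [{'rect': [256.2, 196.8, 27.8, 43.7], 'p': 0.69}]
tape [{'rect': [264.3, 242.1, 9.0, 8.4], 'p': 0.53}]
```

View pics/w3z.png

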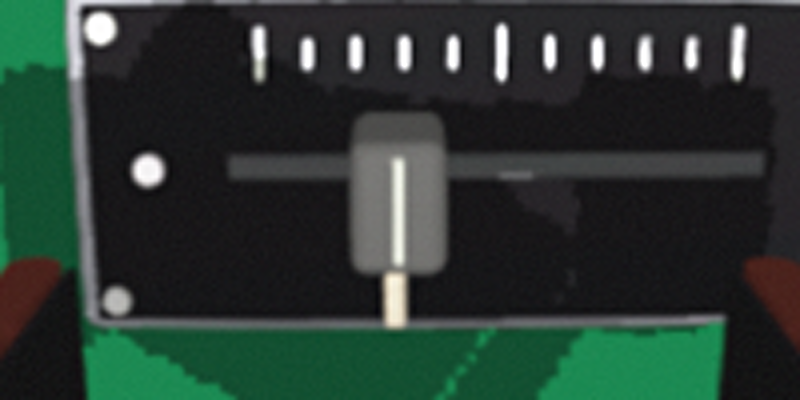

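The index line at about (269, 223) now stands nearly in line with the tape at (269, 245). I'll check this numerically, and also work out the route to the dish.

```bash
python3 - <<'E'
from h import *
import pickle
f=pickle.load(open('w3.pkl','rb'))
L=[fish(f,u,v,36) for u,v in((227,211.5),(361,210.5))]
d=(L[1]-L[0]);d/=np.linalg.norm(d);print(np.degrees(np.arctan2(d[1],d[0])))
d=np.array([np.cos(np.radians(-82.2)),np.sin(np.radians(-82.2)),0])
for n,u,v,z in(('tape',268.6,239,36),('tape',268.8,250,36),('idx',269.3,211,70.5),('idx',269.6,234,70.5)):
    X=fish(f,u,v,z);print(n,X.round(1),((X-L[0])@d).round(2))
s=robot.read_state();print(s['time_s'],s['eef_pos'],s['tcp_rot'],s['wrist_force'])
E
```

```text
-81.90732204126851
tape [ 495.9 -214.3   36. ] 34.72
tape [ 486.  -215.8   36. ] 34.86
idx [ 529.  -210.4   70.5] 35.35
idx [ 511.7 -213.    70.5] 35.54
7.425 [ 519.47396927 -211.4862323   135.10091738] [-1.79969054e+02  5.22861267e-02  7.72401915e+00] [-0.11785719 -0.13036228 -1.07682658]
```

The dimmer is about 0.6 mm from the tape, which is good. Next I go above the handle.

```bash
python3 -m creep '[[[0,0.12,0,0,0,0.005],[-0.015,0.25,0,0,0,0.005],[-0.015,0.35,0,0,0,0.005],[-0.015,0.4,-0.02,0,0,0.005],[-0.015,0.4,-0.03,0,0,0.005],[-0.015,0.4,-0.03,0,0,0.005],[-0.015,0.4,-0.03,0,0,0.005],[-0.015,0.35,-0.03,0,0,0.005],[-0.015,0.25,0,0,0,0.005],[-0.015,0.15,0,0,0,0.005],[-0.01,0.06,0,0,0,0],[0,0,0,0,0,0],[0,0,0,0,0,0]]]' 0.5
python3 - <<'E'
from h import *
s=robot.read_state();print(s['eef_pos'],s['tcp_rot'])
f=robot.grab_frame('wrist');save(f,'w4')
for k in('dish','ball_center'):print(k,robot.spot_in(f,k)[:2])
import pickle;pickle.dump({k:f[k] for k in('R','t','fx','fy','cx','cy')},open('w4.pkl','wb'))
E
```

```text
time_s: 9.05
eef_pos: [505.5, 100.7, 121.7]
tcp_rot: [180.0, 0.0, 13.4]
wrist_force: [-0.1, 0.4, 0.1]
width: 43.9
grasp_force: 0.0
[505.53507232 100.65145393 121.6683318 ] [1.79995369e+02 4.62126617e-03 1.34075184e+01]
dish [{'rect': [201.0, 31.7, 133.1, 242.2], 'p': 0.65}]
ball_center [{'rect': [254.1, 76.6, 31.0, 27.9], 'p': 0.95}]
```

View pics/w4.png

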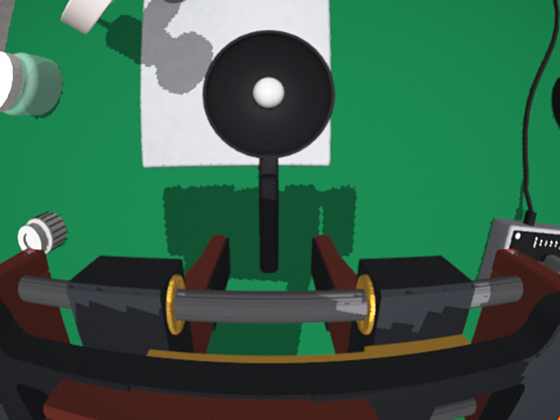

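The wrist view shows the handle running from (268, 160) to (269, 270) and the ball at (269, 91), in the middle of the dish. The fingers lie symmetrically either side of the handle.

```bash
python3 - <<'E'
from h import *
import pickle
f=pickle.load(open('w4.pkl','rb'))
im=cv2.imread('pics/w4.png').max(2).astype(int)
H=[]
for v in range(185,262,12):
    g=im[v,240:300]; k=np.where(g<48)[0]; print(v,240+k.min() if len(k) else None,240+k.max() if len(k) else None,end='; ')
print()
B=fish(f,269.6,90.5,51);C=fish(f,268.5,93.5,53.5);A=fish(f,268.5,185,61);E=fish(f,269,255,61)
print('ball',B,'dish',C,'handle',A,E,np.degrees(np.arctan2(*(A-E)[[1,0]])))
s=robot.read_state();print(s['eef_pos'])
p=s['eef_pos'];a=np.radians(13.5);print('lateral of handle/ball vs tcp',[float(np.cross([np.cos(a),np.sin(a)],(x-p)[:2])) for x in(A,E,C,B)], 'dist',np.linalg.norm((C-p)[:2]))
E
```

```text
185 259 277; 197 259 278; 209 259 277; 221 259 277; 233 260 277; 245 260 277; 257 260 277; 
ball [596.68638127 122.98180792  51.        ] dish [594.14449307 123.15703451  53.5       ] handle [532.46982032 108.46545021  61.        ] [482.28901557  96.20481483  61.        ] 13.730036893575846
[505.61456242 100.70722299 121.72899516]
lateral of handle/ball vs tcp [1.2746313361589632, 1.067234503918776, 1.1626195677630342, 0.39884248867349115] dist 91.33204617170983<stdin>:12: DeprecationWarning: Arrays of 2-dimensional vectors are deprecated. Use arrays of 3-dimensional vectors instead. (deprecated in NumPy 2.0)
```

```bash
python3 -m creep '[[[-0.003,0.011,-0.05,0,0,0],[0,0,-0.15,0,0,0],[0,0,-0.18,0,0,0],[0,0,-0.18,0,0,0],[0,0,-0.15,0,0,0],[0,0,-0.1,0,0,0],[0,0,-0.05,0,0,0],[0,0,-0.025,0,0,0],[0,0,0,0,0,0],[0,0,0,0,0,0]]]' 0.5
python3 -m creep '[[[0,0,0,0,0,0],[0,0,0,0,0,0]]]' 0.78 
python3 -m creep '[[[0,0,0,0,0,0],[0,0,0,0,0,0],[0,0,0,0,0,0]]]' 1 10
python3 -m creep '[[[0,0,0,0,0,0],[0,0,0,0,0,0],[0,0,0,0,0,0],[0,0,0,0,0,0]]]' 1 55
```

```text
time_s: 10.45
eef_pos: [505.5, 102.4, 33.6]
tcp_rot: [180.0, -0.0, 13.5]
wrist_force: [0.2, -0.1, -0.3]
width: 44.1
grasp_force: 0.0
time_s: 10.7
eef_pos: [505.3, 102.4, 33.4]
tcp_rot: [180.0, -0.0, 13.5]
wrist_force: [0.1, 0.3, -0.2]
width: 27.2
grasp_force: 0.0
time_s: 11.08
eef_pos: [505.2, 102.4, 33.2]
tcp_rot: [180.0, 0.0, 13.5]
wrist_force: [-0.2, -0.7, 1.0]
width: 13.6
grasp_force: 10.0
time_s: 11.58
eef_pos: [505.2, 102.4, 33.2]
tcp_rot: [180.0, -0.0, 13.5]
wrist_force: [0.9, -0.3, 0.5]
width: 13.5
grasp_force: 55.0
```

```bash
python3 -m creep '[[[0,0,0.005,0,0,0],[0,0,0.01,0,0,0],[0,0,0.02,0,0,0],[0,0,0.03,0,0,0],[0,0,0.035,0,0,0],[0,0,0.035,0,0,0],[0,0,0.035,0,0,0],[0,0,0.035,0,0,0],[0,0,0.035,0,0,0],[0,0,0.035,0,0,0],[0,0,0.035,0,0,0],[0,0,0.035,0,0,0],[0,0,0.035,0,0,0],[0,0,0.035,0,0,0],[0,0,0.035,0,0,0],[0,0,0.025,0,0,0],[0,0,0.015,0,0,0],[0,0,0.01,0,0,0],[0,0,0,0,0,0],[0,0,0,0,0,0]]]'
python3 - <<'E'
from h import *
s=robot.read_state();print(s['wrist_force'],s['moment'])
f=robot.grab_frame('wrist');save(f,'w5')
for k in('dish','ball_center'):print(k,robot.spot_in(f,k)[:1])
f=robot.grab_frame('scene');save(f,'s5');im=f['pixels'];cv2.imwrite('pics/s5z.png',cv2.resize(im[80:260,220:460,::-1],(800,600),interpolation=cv2.INTER_CUBIC))
w=cv2.imread('pics/w5.png')
E
```

```text
time_s: 14.08
eef_pos: [505.1, 102.4, 83.1]
tcp_rot: [-180.0, 0.0, 13.5]
wrist_force: [-0.4, 0.1, -1.0]
width: 13.5
grasp_force: 55.0
[-0.40457525  0.0743206  -1.0186408 ] [-0.02152198  0.16481442 -0.0013061 ]
dish [{'rect': [164.2, 1.8, 211.1, 345.6], 'p': 0.78}]
ball_center [{'rect': [248.1, 44.2, 47.4, 48.6], 'p': 0.62}]
```

View pics/w5.png

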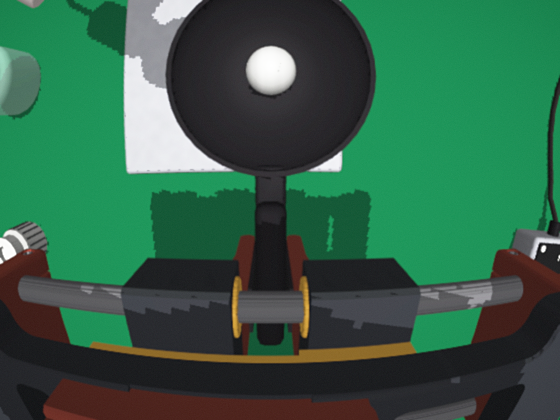

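View pics/s5z.png

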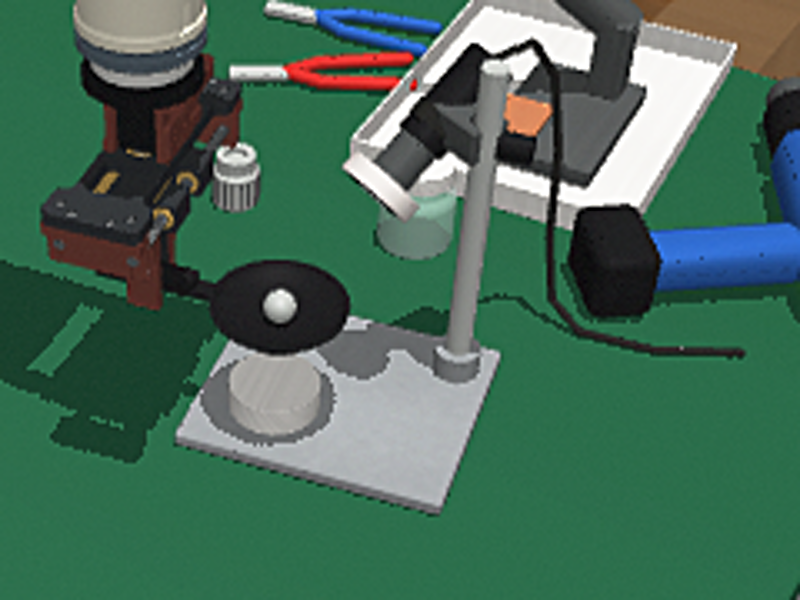

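The dish is up: its rim is centred on u ≈ 270 and the ball is at (270, 70). The scene view shows it clear of the post. Next I check the tilt and compute the arc.

```bash
python3 - <<'E'
from h import *
f=robot.grab_frame('wrist');s=robot.read_state();p=s['eef_pos']
R=np.array(f['R']);t=np.array(f['t'])
def pf(X):
    c=R@X+t;r=np.hypot(c[0],c[1]);th=np.arctan2(r,c[2]);return np.array([f['cx'],f['cy']])+f['fx']*th*c[:2]/r
c=np.array([594.5,123.2])
for tilt in(0,1,2,3):
    a=np.radians(13.5);h=np.array([np.cos(a),np.sin(a),0]);g=p+[0,0,19];n=np.radians(tilt)
    ax=h*np.cos(n)-np.array([0,0,np.sin(n)]);up=np.cross(ax,[-np.sin(a),np.cos(a),0])
    o=g+91.5*ax-18*up; B=o+17*up+79*np.sin(n)*ax  # ball rolled
    e=[pf(o+19.5*up+47*ax*k) for k in(-1,1)]
    print(tilt,'ball',pf(B).round(1),'rim near/far v',e[0].round(1),e[1].round(1),'ball xy',B.round(1))
f2=robot.grab_frame('scene');print('scene ball',robot.spot_in(f2,'ball_center')[:1],[np.round(proj(f2,[594.5,123.2,z]),1) for z in(101,99)])
# arc
p0=p[:2]-c;d=np.radians(90/36)
for th in range(0,91,15):
    a=np.radians(th);print(th,(c+np.array([[np.cos(a),-np.sin(a)],[np.sin(a),np.cos(a)]])@p0).round(2))
E
```

```text
0 ball [270.8  71.9] rim near/far v [270.9 179.4] [270.7 -26.3] ball xy [594.2 123.7 101.1]
1 ball [270.8  69.6] rim near/far v [270.9 179.1] [270.7 -24. ] ball xy [595.5 124.   99.5]
2 ball [270.8  67.4] rim near/far v [270.9 178.8] [270.7 -21.7] ball xy [596.8 124.3  97.8]
3 ball [270.8  65.4] rim near/far v [270.9 178.6] [270.7 -19.4] ball xy [598.  124.6  96.1]
scene ball [] [array([303.2, 171.4]), array([303.2, 172.1])]
0 [505.19 102.36]
15 [513.63  79.95]
30 [527.58  60.5 ]
45 [546.09  45.31]
60 [567.9   35.44]
75 [591.52  31.54]
90 [615.34  33.89]
```

```bash
python3 -m creep '[[[0.0054,-0.0192,0,0,0,0.0109],[0.0054,-0.0193,0,0,0,0.0109],[0.0054,-0.0192,0,0,0,0.0109],[0.0054,-0.0193,0,0,0,0.0109],[0.0141,-0.0374,0,0,0,0.0218],[0.0141,-0.0374,0,0,0,0.0218],[0.0173,-0.0361,0,0,0,0.0218],[0.0173,-0.0361,0,0,0,0.0218],[0.0204,-0.0344,0,0,0,0.0218],[0.0204,-0.0344,0,0,0,0.0218],[0.0233,-0.0325,0,0,0,0.0218],[0.0233,-0.0325,0,0,0,0.0218],[0.026,-0.0304,0,0,0,0.0218],[0.026,-0.0304,0,0,0,0.0218],[0.0286,-0.028,0,0,0,0.0218],[0.0286,-0.028,0,0,0,0.0218],[0.0309,-0.0254,0,0,0,0.0218],[0.0309,-0.0254,0,0,0,0.0218],[0.033,-0.0226,0,0,0,0.0218],[0.033,-0.0226,0,0,0,0.0218]]]'
python3 -m creep '[[[0.0348,-0.0196,0,0,0,0.0218],[0.0348,-0.0196,0,0,0,0.0218],[0.0364,-0.0165,0,0,0,0.0218],[0.0364,-0.0165,0,0,0,0.0218],[0.0377,-0.0133,0,0,0,0.0218],[0.0377,-0.0133,0,0,0,0.0218],[0.0387,-0.0099,0,0,0,0.0218],[0.0387,-0.0099,0,0,0,0.0218],[0.0395,-0.0065,0,0,0,0.0218],[0.0395,-0.0065,0,0,0,0.0218],[0.0399,-0.0031,0,0,0,0.0218],[0.0399,-0.0031,0,0,0,0.0218],[0.04,0.0004,0,0,0,0.0218],[0.04,0.0004,0,0,0,0.0218],[0.0398,0.0039,0,0,0,0.0218],[0.0398,0.0039,0,0,0,0.0218],[0.0196,0.0037,0,0,0,0.0109],[0.0197,0.0037,0,0,0,0.0109],[0.0196,0.0037,0,0,0,0.0109],[0.0197,0.0037,0,0,0,0.0109]]]'
python3 -m creep '[[[0,0,0,0,0,0],[0,0,0,0,0,0],[0,0,0,0,0,0],[0,0,0,0,0,0],[0,0,0,0,0,0],[0,0,0,0,0,0],[0,0,0,0,0,0],[0,0,0,0,0,0]]]'
python3 - <<'E'
from h import *
f=robot.grab_frame('wrist');save(f,'w6')
for k in('dish','ball_center'):print(k,robot.spot_in(f,k)[:1])
b=robot.grab_frame('scene')['pixels'];a=f['pixels']
cv2.imwrite('pics/end.png',np.vstack([cv2.resize(a[:,:,::-1],(400,300)),cv2.resize(b[80:260,220:460,::-1],(400,300))]))
E
```

```text
time_s: 16.92
eef_pos: [546.2, 45.1, 83.2]
tcp_rot: [180.0, 0.0, 58.5]
wrist_force: [-0.9, -0.5, -2.1]
width: 13.9
grasp_force: 55.0
time_s: 19.42
eef_pos: [615.4, 33.9, 83.2]
tcp_rot: [-180.0, -0.0, 103.5]
wrist_force: [0.2, 1.0, -0.8]
width: 13.4
grasp_force: 55.0
time_s: 20.42
eef_pos: [615.3, 33.9, 83.2]
tcp_rot: [180.0, 0.0, 103.4]
wrist_force: [0.2, -0.1, -1.2]
width: 13.2
grasp_force: 55.0
dish [{'rect': [162.9, 0.0, 212.0, 346.4], 'p': 0.97}]
ball_center [{'rect': [245.6, 45.3, 51.4, 47.7], 'p': 0.86}]
```

View pics/end.png

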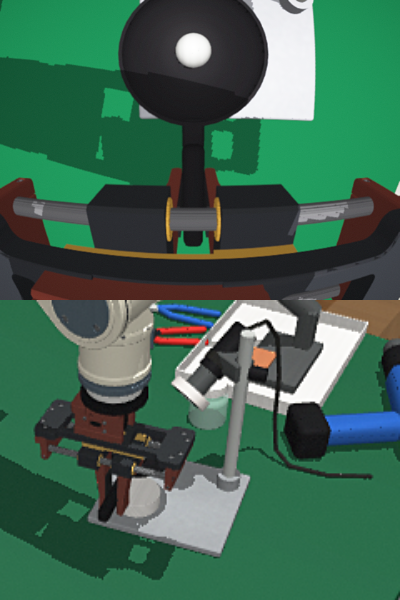

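The ball is still in the middle of the dish (wrist view, about (271, 69)). The dish is held level over the post after the quarter turn, clear of the microscope, so I hand in.

```bash
python3 -c "
from cell import robot
print(robot.finish_job())"
```

```text
the job is handed in; nothing more can be done
None
```

The job is handed in: the dimmer is within about 0.6 mm of the tape, and the dish is held still and level about 5 cm above its post, turned a quarter turn anticlockwise with the ball in the middle, after about 20 s.

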